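# Find the rocking corner of the tube-rack deck and press its shim flat

### The job

The deck plate under the blue tube rack rocks on one of its four corners. Press down on the corner pads with the closed fingertips, one after another, until you find the corner that gives way; then press that corner's raised shim leaf down flat on the plate, so that the plate sits firm and level. Leave the other three shims standing, do not lift or shift the plate, and leave everything else where it is.

Things in the scene. Friction and masses are not known exactly. Their poses are not given: they have to be found in the camera images.
- plate: Aluminium deck plate 186 x 250 x 6 mm, about 1 kg, loose, lying level in its base. Origin: plate centre, 12 mm below its top face (top face 40 mm above the bench); x = short side, away from the robot, y = long side, to the left, turned up to 20 degrees. A blue tube rack 64 x 112 mm is screwed on its middle, top 36 mm above the plate (five white caps: 42 mm).
- base: Grey tray, 200 x 264 mm outside, walls 38 mm high, fixed on the bench, axes as the plate's. Hides four feet under the plate, 74 mm in x and 86 mm in y from centre. Three carry rigidly; the fourth (unseen which) has a gap with a soft spring: that corner starts to sink at about 4 N on its pad, has sunk 7 mm at about 6 N, and springs back when released.
- corner_1 (a point): near left corner of the deck plate: centre of the top of a flat round steel pressing pad, 24 mm across and 2 mm above the plate, 42 mm above the bench when level. In the plate frame at x = -74, y = +106 mm.
- corner_2 (a point): near right corner of the deck plate: centre of the top of a flat round steel pressing pad, 24 mm across and 2 mm above the plate, 42 mm above the bench when level. In the plate frame at x = -74, y = -106 mm.
- corner_3 (a point): far left corner of the deck plate: centre of the top of a flat round steel pressing pad, 24 mm across and 2 mm above the plate, 42 mm above the bench when level. In the plate frame at x = +74, y = +106 mm.
- corner_4 (a point): far right corner of the deck plate: centre of the top of a flat round steel pressing pad, 24 mm across and 2 mm above the plate, 42 mm above the bench when level. In the plate frame at x = +74, y = -106 mm.
- shim_1 (a joint): Hinge of corner_1's shim leaf, rad: 0 = standing 24 degrees up (start 0 to 0.04), 0.42 = flat. Stiff, stays where put; needs about 4 N at its free end. Over the foot with the gap it goes down freely and its prong fills the gap; elsewhere it meets the foot after about 0.07 rad and, forced, would jack the plate up.
- shim_1_end (a point): Top of the free end of corner_1's shim leaf: steel flap 24 mm wide (plate x), 42 long (plate y), 3 thick, 2 mm end lip, at the pad's plate x. Hinge line 38 mm from the plate's centre in y, parallel to plate x, 3 mm above the plate; free end toward the pad, 79 mm from the centre in y and 46.5 mm above the bench when flat; up: 75 and 63 mm.
- shim_2 (a joint): Hinge of corner_2's shim leaf, rad: 0 = standing 24 degrees up (start 0 to 0.04), 0.42 = flat. Stiff, stays where put; needs about 4 N at its free end. Over the foot with the gap it goes down freely and its prong fills the gap; elsewhere it meets the foot after about 0.07 rad and, forced, would jack the plate up.
- shim_2_end (a point): Top of the free end of corner_2's shim leaf: steel flap 24 mm wide (plate x), 42 long (plate y), 3 thick, 2 mm end lip, at the pad's plate x. Hinge line 38 mm from the plate's centre in y, parallel to plate x, 3 mm above the plate; free end toward the pad, 79 mm from the centre in y and 46.5 mm above the bench when flat; up: 75 and 63 mm.
- shim_3 (a joint): Hinge of corner_3's shim leaf, rad: 0 = standing 24 degrees up (start 0 to 0.04), 0.42 = flat. Stiff, stays where put; needs about 4 N at its free end. Over the foot with the gap it goes down freely and its prong fills the gap; elsewhere it meets the foot after about 0.07 rad and, forced, would jack the plate up.
- shim_3_end (a point): Top of the free end of corner_3's shim leaf: steel flap 24 mm wide (plate x), 42 long (plate y), 3 thick, 2 mm end lip, at the pad's plate x. Hinge line 38 mm from the plate's centre in y, parallel to plate x, 3 mm above the plate; free end toward the pad, 79 mm from the centre in y and 46.5 mm above the bench when flat; up: 75 and 63 mm.
- shim_4 (a joint): Hinge of corner_4's shim leaf, rad: 0 = standing 24 degrees up (start 0 to 0.04), 0.42 = flat. Stiff, stays where put; needs about 4 N at its free end. Over the foot with the gap it goes down freely and its prong fills the gap; elsewhere it meets the foot after about 0.07 rad and, forced, would jack the plate up.
- shim_4_end (a point): Top of the free end of corner_4's shim leaf: steel flap 24 mm wide (plate x), 42 long (plate y), 3 thick, 2 mm end lip, at the pad's plate x. Hinge line 38 mm from the plate's centre in y, parallel to plate x, 3 mm above the plate; free end toward the pad, 79 mm from the centre in y and 46.5 mm above the bench when flat; up: 75 and 63 mm.
- vial_center (a point): Bystander: amber vial 22 mm across, 28 mm tall, standing loose on the deck plate at its left edge. Origin at its centre.
- reagent: Bystander: white bottle 42 mm across, 75 mm tall, standing right of the base. Origin at its underside.
- jar: Bystander: amber jar with black cap, 48 mm across, 55 mm tall, standing beyond the base. Origin at its underside.
- tip_box: Bystander: grey box with clear lid 77 x 57 x 46 mm, left of the base. Origin at its underside.
- spanner: Bystander: steel spanner 130 mm long lying on the bench. Origin at its underside.
- beaker: Bystander: small white open cup 56 mm across, 60 mm tall. Origin at its underside.
- small_rack: Bystander: small white tube rack 60 x 100 x 40 mm. Origin at its underside.

How it is judged:
By the outcome, as a careful person would: the job done as asked, in the order asked, and still so for the second after the job is handed in, with the robot touching nothing.
It also fails if it takes over 67 s, if anything falls off the work surface, if the arm or the gripper's body presses on something with over 40 N, if the wrist force passes 120 N, or if a joint passes its speed limit or range.

### The arm

A 6-joint arm with a two-finger parallel gripper is mounted at the origin on the work surface. World frame = base frame: x ahead of the robot, y to its left, z up, the work surface at z = 0. Lengths are in m, angles in rad, forces in N, time in s.
With the tool pointing down it reaches from about 0.325 to 1 m from the base axis. Payload 5.1 kg.
Tool frame: the origin (TCP) lies between the finger pads; the fingertips stand 14 mm ahead of it and the grasp point (between the pads) lies 5 mm behind it (r.finger_overhang is the z of the fingertips in the tool frame, in m); z points along the fingers, x is the direction in which the jaws open and shut, and the axes are right-handed (so a half turn about z gives the same grasp; the last joint's range is limited). The gripper opens to 85 mm and grips with 20 to 120 N. Pads are 22 mm wide; open, the fingers measure 114 mm over their backs; the gripper's body (76 mm by 85 mm) begins 54 mm behind the grasp point. The pads swing forward as they close: fully open they stand 13 mm farther back than shut.
Start: joints at [-1.196, 0.124, 1.65, -0, 1.367, -0.083], TCP at [0.287, -0.583, 0.211] pointing down, gripper open.
Joint ranges: [-2.61, 2.61], [-1.02, 2.33], [0.03, 2.71], [-1.35, 4.49], [0.32, 2.68], [-2.91, 2.91]. Speed limits (rad/s): [2.57, 2.57, 3.14, 3.14, 3.14, 3.14].

### API

Orientations are given as [roll, pitch, yaw] about the fixed x, y, z axes, in that order (R = Rz(yaw) Ry(pitch) Rx(roll)).
In Python, from station import observe, capture, camera_model, ticket, nets, r gives the robot as it stands. The module is installed in compiled form; this text tells all that it offers.
- The arm moves only by the shell command python3 -m pendant 'ROWS' [FORCE]. ROWS is text: rows parted by semicolons, each of 7 numbers parted by spaces: the gripper command: -1 is fully open, 1 is shut, values between are in proportion, then the shift along the tool's x, y, z in m, then the turn, a rotation vector about the tool's x, y, z in degrees. In form: claw dx dy dz ax ay az; .... A call has exactly 10 rows; each row shifts and turns the commanded pose from where the row before left it, along the tool's axes as they then stand; what a row does not reach is not made up. A row lasts 1/10 s, in which the tool goes at most 50 mm and 8.59 degrees, less where a joint would pass 70% of its speed; a pose out of reach is approached as far as the arm can. A call is refused whole if a number of a shift passes 0.05 or a number of a turn 8.59, either way. A call with a gripper value outside its range is refused whole. The fingers move at their own pace and stop on an object; FORCE is the grip in N (left out, the last holds). Time passes only in rows, so rows that do not move let the fingers close, or fill a call up. It gives the time, the measured TCP pose, the force and the opening at its end, in the units of the state.
- observe(): the state, without advancing time (a new reading comes with each control period).
- capture(name): name is "scene" or "top" or "wrist"; returns (picture, depth): 420x560x3 uint8, red, green, blue; 420x560 float32, m along the optical axis (not along the pixel's ray), 0 where there is no reading.
- camera_model(name): a dict with "mtx" (3x3 intrinsics, pixels), "k1" (the pictures are not rectified: a ray, as slopes to the right and down, at radius r is drawn at 1 + k1 r^2 times it, then the intrinsics apply), "extrinsics" (4x4, takes a point from camera to world coordinates); the wrist camera has in their place "T_tool_cam" (4x4, takes a point from camera to tool coordinates, whose origin is the TCP and whose axes are the tool frame's). Camera axes: x right, y down, z forward; pixel columns grow to the right and rows downward; lengths in m; the calibration is good to about 2 mm. A picture is of the moment at which its call begins: read the wrist's pose just before it. camera_model takes no time and is no camera call.
- ticket.sign_off(): hands the job in, once; it reports no verdict.
Trained networks look in the newest picture that a camera, given by its name, has taken for a name from the list of things; names that differ only in an ending like _2 or _b are one class to them, and where a whole thing is asked for, a point or a joint stands for the part that bears it (a point fixed in the world has none). Each returns a list of dicts, best first, with "p" (0 to 1); they miss things now and then, are a little off and sometimes report something else, mostly with a low value. They report only what shows in the picture. A call takes as long as a camera call.
- nets.look_for(camera, target): "location" ([x, y, z] in m, in the coordinates of the camera as it stood for that picture, good to about 4 mm: the middle of the surface that is visible of it).
- nets.masks_of(camera, target): "mask" (420x560 bool, what is visible of it).
The state is a dict: "time": time; "joint_positions": joint angles; "joint_vel": joint speeds; "joint_efforts": joint torques, N m; "eef_pos": TCP position; "ee_rot": TCP orientation; "contact_force": force on the tool from outside, world axes, zero at the start; "moment": the same for the moment, N m; "opening": finger opening in m.
Only numpy, scipy, OpenCV 4.12 (cv2) and the standard library are available. Lean on these libraries where they do the work, as an engineer would, in place of code of your own. Each camera call takes 0.05 s, during which the arm holds its last target.

## Working session

There is one attempt and no reset: what is moved stays moved. The work goes in short steps, Python scripts to look and compute and a shell command to move; the robot and the scene stay as the last step left them, time stands still between calls to the robot, and variables do not carry over. Pictures are saved under pics/ and viewed, and the job is handed in when it is done.

```bash
mkdir -p pics
cat > h.py <<'E'
import numpy as np, cv2
from station import observe, capture, camera_model, ticket, nets, r
def save(name,img): cv2.imwrite('pics/'+name+'.png',cv2.cvtColor(img,cv2.COLOR_RGB2BGR))
def world(cam,p):
    E=np.array(camera_model(cam)['extrinsics']); return E[:3,:3]@np.array(p)+E[:3,3]
def pix2w(cam,u,v,depth=None,z=None):
    m=camera_model(cam);K=np.array(m['mtx']);k=m['k1'];E=np.array(m['extrinsics'])
    d=np.array([(u-K[0,2])/K[0,0],(v-K[1,2])/K[1,1]]);s=d.copy()
    for _ in range(20): s=d/(1+k*(s@s))
    ray=np.array([s[0],s[1],1.])
    if depth is None:
        w=E[:3,:3]@ray; depth=(z-E[2,3])/w[2]
    return E[:3,:3]@(ray*depth)+E[:3,3]
def w2pix(cam,P):
    m=camera_model(cam);K=np.array(m['mtx']);k=m['k1'];E=np.array(m['extrinsics'])
    c=E[:3,:3].T@(np.array(P)-E[:3,3]);s=c[:2]/c[2];s=s*(1+k*(s@s))
    return K[0,0]*s[0]+K[0,2],K[1,1]*s[1]+K[1,2]
E
python3 - <<'E'
from h import *
s=observe();print(s)
for c in ['top','scene']:
    im,d=capture(c);save(c+'0',im);np.save('pics/'+c+'d.npy',d);np.save('pics/'+c+'i.npy',im)
    for t in ['plate','corner_1','shim_1_end','vial_center']:
        for q in nets.look_for(c,t)[:6]: print(c,t,round(q['p'],2),world(c,q['location']).round(4))
E
```

```text
{'time': 0.0, 'joint_positions': array([-1.19556006e+00,  1.24503483e-01,  1.65168272e+00,  1.33156271e-05,
        1.36750587e+00, -8.26170269e-02]), 'joint_vel': array([-0.00219501,  0.00106861, -0.00138139, -0.00030495,  0.0003679 ,
       -0.0008595 ]), 'joint_efforts': array([ 1.01950453e-03, -4.23609817e+01, -3.65455270e+01, -6.00287035e-05,
        6.91868394e-03, -4.14621877e-05]), 'eef_pos': array([ 0.28704088, -0.58245421,  0.21014896]), 'ee_rot': array([-3.14140641e+00,  2.09118181e-03, -1.11294554e+00]), 'contact_force': array([-0.09416742, -0.16247867,  0.65812892]), 'moment': array([ 0.01073713, -0.03680284,  0.00943786]), 'opening': 0.08520210071053293}
top plate 0.92 [ 0.539  -0.0036  0.0453]
top corner_1 0.61 [ 0.4695 -0.3989  0.0369]
top corner_1 0.57 [ 0.5412 -0.0047  0.0393]
top shim_1_end 0.45 [0.4675 0.0492 0.057 ]
top vial_center 0.61 [0.5573 0.0853 0.0689]
top vial_center 0.45 [ 0.6223 -0.054   0.0517]
scene plate 0.88 [0.5577 0.0211 0.0369]
scene corner_1 0.83 [0.5589 0.0211 0.0426]
scene shim_1_end 0.54 [0.4657 0.0517 0.0515]
scene vial_center 0.55 [0.5604 0.0902 0.0602]
```

View pics/top0.png

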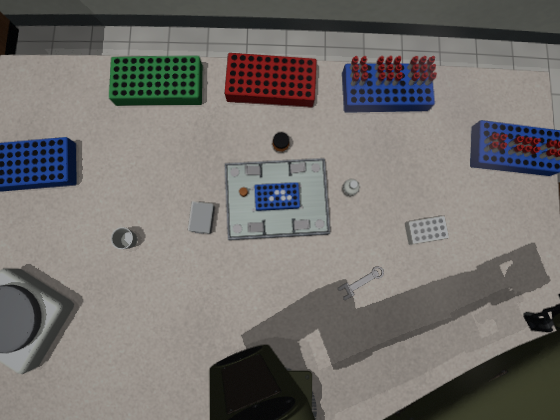

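View pics/scene0.png

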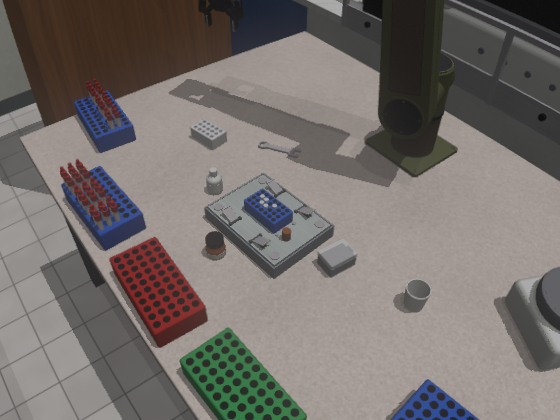

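The top view shows the tray spanning roughly px (225–330, 158–240), with the arm well away. I'll zoom in and fit the pose.

Run:
```python
from h import *
im=np.load('pics/topi.npy');d=np.load('pics/topd.npy')
c=im[145:255,210:345];save('topz',cv2.resize(c,None,fx=5.9,fy=5.4,interpolation=cv2.INTER_CUBIC))
im,_=capture('top')
for t in ['base','plate']:
  q=nets.masks_of('top',t)
  for m in q[:2]:
    M=m['mask'].astype(np.uint8);print(t,m['p'],M.sum(),cv2.minAreaRect(cv2.findNonZero(M)))
M=nets.masks_of('top','base')[0]['mask']|nets.masks_of('top','plate')[0]['mask']
# region of depth at height
P=[]
for v in range(145,255):
  for u in range(210,345):
    if d[v,u]>0:
      w=pix2w('top',u,v,d[v,u])
      P.append([u,v,*w])
P=np.array(P)
print(np.percentile(P[:,4],[1,10,30,50,70,90,99]))
sel=P[(P[:,4]>0.025)&(P[:,4]<0.1)]
img=np.zeros((420,560),np.uint8)
for a in sel: img[int(a[1]),int(a[0])]=1
n,l,st,cc=cv2.connectedComponentsWithStats(img);print(st,cc)
k=1+np.argmax(st[1:,4])
pts=np.array([a[2:4] for a in sel if l[int(a[1]),int(a[0])]==k],np.float32)
print('rect',cv2.minAreaRect(pts),pts.mean(0))
# blue rack
blue=sel[[ (im[int(a[1]),int(a[0])].astype(int)[2]>im[int(a[1]),int(a[0])].astype(int)[0]+40) for a in sel]]
print('blue',cv2.minAreaRect(blue[:,2:4].astype(np.float32)),blue[:,4].mean())
```

```text
base 0.64 979 ((277.0360107421875, 198.98960876464844), (79.20220184326172, 102.69577026367188), 87.91743469238281)
base 0.58 160 ((300.5, 224.0), (10.0, 17.0), 90.0)
plate 0.85 6768 ((276.5895080566406, 197.43191528320312), (71.67266082763672, 97.18537139892578), 86.42366790771484)Traceback (most recent call last):
  File "<stdin>", line 15, in <module>
  File "h.py", line 7, in pix2w
    m=camera_model(cam);K=np.array(m['mtx']);k=m['k1'];E=np.array(m['extrinsics'])
ValueError: time passes only in moves, steps and waits
```

View pics/topz.png

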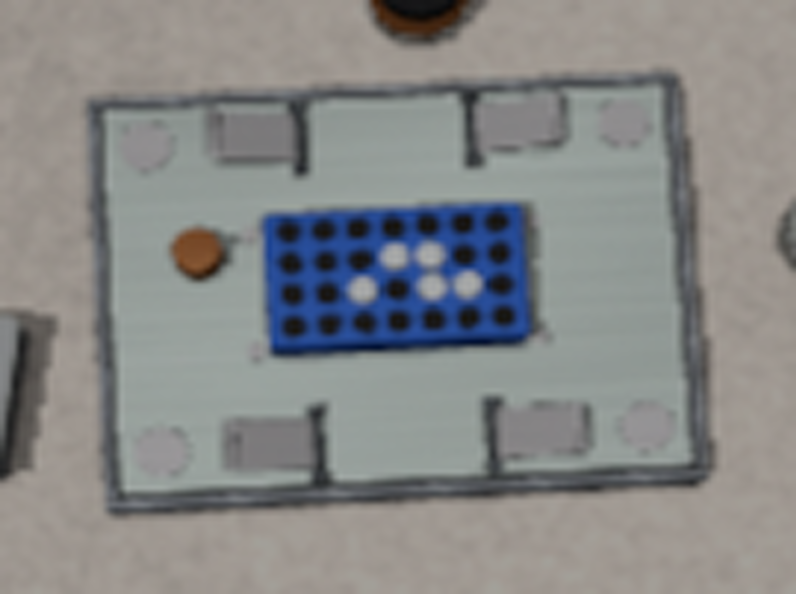

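The zoom shows the pads at (148,145) for corner_3, (624,123) for corner_4, (162,450) for corner_1 and (645,425) for corner_2. All four shims are standing, and the vial is near (198,252).

```bash
python3 - <<'E'
s=open('h.py').read()
s=s.replace("def save","import pickle,os\n_cm=camera_model\ndef camera_model(n):\n    f='cm_'+n\n    if not os.path.exists(f): pickle.dump(_cm(n),open(f,'wb'))\n    return pickle.load(open(f,'rb'))\ndef save",1)
open('h.py','w').write(s)
E
python3 - <<'E'
from h import *
print(camera_model('top'),camera_model('wrist'),camera_model('scene')['extrinsics'],r.finger_overhang)
d=np.load('pics/topd.npy')
zp={3:(148,145),4:(624,123),1:(162,450),2:(645,425)}
pl={1:(-.074,.106),2:(-.074,-.106),3:(.074,.106),4:(.074,-.106)}
A=[];B=[]
for k,(x,y) in zp.items():
    u=210+(x+.5)/5.9-.5;v=145+(y+.5)/5.4-.5
    w=pix2w('top',u,v,z=.042);wd=pix2w('top',u,v,d[round(v),round(u)]);print(k,w.round(4),wd.round(4))
    A.append(pl[k]);B.append(w[:2])
A=np.array(A);B=np.array(B);a=A-A.mean(0);b=B-B.mean(0)
th=np.arctan2((a[:,0]*b[:,1]-a[:,1]*b[:,0]).sum(),(a*b).sum())
R=np.array([[np.cos(th),-np.sin(th)],[np.sin(th),np.cos(th)]]);t=B.mean(0)
print('yaw deg',np.degrees(th),'c',t);print('res',(A@R.T+t-B)*1000)
for k in (1,2,3,4):
    x,y=pl[k];sg=np.sign(y);print(k,'pad',(R@[x,y]+t).round(4),'end',(R@[x,sg*.075]+t).round(4),(R@[x,sg*.079]+t).round(4))
v=pix2w('top',210+198.5/5.9-.5,145+252.5/5.4-.5,z=.068);print('vial',v,R.T@(v[:2]-t))
E
```

```text
{'mtx': array([[447.18028943,   0.        , 286.03347249],
       [  0.        , 447.18028943, 209.87807514],
       [  0.        ,   0.        ,   1.        ]]), 'k1': -0.0734625579805585, 'extrinsics': array([[ 0.01741886, -0.99114959,  0.13160195,  0.35890372],
       [-0.99930354, -0.02160214, -0.03042675,  0.00787733],
       [ 0.03300035, -0.13098029, -0.99083558,  1.18310751],
       [ 0.        ,  0.        ,  0.        ,  1.        ]])} {'mtx': array([[297.09074438,   0.        , 278.74377583],
       [  0.        , 297.09074438, 206.47519331],
       [  0.        ,   0.        ,   1.        ]]), 'k1': -0.04881704707727941, 'T_tool_cam': array([[ 9.99999202e-01,  2.52746255e-04, -1.23756925e-03,
         1.23324681e-03],
       [ 1.20409402e-04,  9.56239264e-01,  2.92585808e-01,
        -7.46255621e-02],
       [ 1.25736227e-03, -2.92585724e-01,  9.56238471e-01,
        -1.62565112e-01],
       [ 0.00000000e+00,  0.00000000e+00,  0.00000000e+00,
         1.00000000e+00]])} [[-0.78827886  0.42946394 -0.44065538  1.05489269]
 [ 0.61524943  0.56082497 -0.55402481  0.6840718 ]
 [ 0.00919687 -0.70783902 -0.70631391  0.93135069]
 [ 0.          0.          0.          1.        ]] 0.014
3 [0.6083 0.1081 0.042 ] [0.6076 0.1078 0.0452]
4 [ 0.6243 -0.1019  0.042 ] [ 0.6251 -0.1023  0.0385]
1 [0.4612 0.0972 0.042 ] [0.4613 0.0973 0.0416]
2 [ 0.4775 -0.1124  0.042 ] [ 0.4777 -0.1126  0.0402]
yaw deg 4.316912729676268 c [ 0.54283164 -0.00223561]
res [[ 0.34916098  0.90909193]
 [ 0.28986056 -0.43030774]
 [-0.16676428  0.65638205]
 [-0.47225726 -1.13516624]]
1 pad [0.4611 0.0979] end [0.4634 0.067 ] [0.4631 0.071 ]
2 pad [ 0.477  -0.1135] end [ 0.4747 -0.0826] [ 0.475  -0.0866]
3 pad [0.6086 0.109 ] end [0.611  0.0781] [0.6107 0.0821]
4 pad [ 0.6246 -0.1024] end [ 0.6223 -0.0715] [ 0.6226 -0.0754]
vial [0.55205688 0.08277227 0.068     ] [0.01559787 0.0840723 ]
```

```bash
python3 -m pendant '1 0 0 0 0 0 -8.5; 1 0 0 0 0 0 -8.5; 1 0 0 0 0 0 -8.5; 1 0 0 0 0 0 -8.5; 1 0 0 0 0 0 -8.5; 1 0 0 0 0 0 -8.5; 1 0 0 0 0 0 -8.5; 1 0 0 0 0 0 -8.5; 1 0 0 0 0 0 0; 1 0 0 0 0 0 0'
```

```text
time: 1.75
eef_pos: [0.2873, -0.5831, 0.2114]
ee_rot: [3.142, 0.0, 0.071]
contact_force: [-1.1, 0.1, 0.6]
opening: 0.0002
```

```bash
python3 -m pendant '1 0.022 -0.0445 0 0 0 0; 1 0.022 -0.0445 0 0 0 0; 1 0.022 -0.0445 0 0 0 0; 1 0.022 -0.0445 0 0 0 0; 1 0.022 -0.0445 0 0 0 0; 1 0.022 -0.0445 0 0 0 0; 1 0.022 -0.0445 0 0 0 0; 1 0.022 -0.0445 0 0 0 0; 1 0.022 -0.0445 0 0 0 0; 1 0.022 -0.0445 0 0 0 0'
```

```text
time: 2.75
eef_pos: [0.4743, -0.1211, 0.2119]
ee_rot: [3.141, -0.001, 0.071]
contact_force: [0.7, -1.1, -0.2]
opening: -0.0
```

```bash
python3 -m pendant '1 0.003 -0.0075 0.02 0 0 0; 1 0 0 0.03 0 0 0; 1 0 0 0.03 0 0 0; 1 0 0 0.03 0 0 0; 1 0 0 0.02 0 0 0; 1 0 0 0.008 0 0 0; 1 0 0 0 0 0 0; 1 0 0 0 0 0 0; 1 0 0 0 0 0 0; 1 0 0 0 0 0 0'
python3 - <<'E'
from h import *
s=observe();print(s['eef_pos'],s['ee_rot'],s['contact_force'])
im,d=capture('wrist');save('w1',im)
T=np.array(camera_model('wrist')['T_tool_cam'])
from scipy.spatial.transform import Rotation as Ro
print(s['time'])
E
```

```text
time: 3.75
eef_pos: [0.4772, -0.1158, 0.0748]
ee_rot: [3.141, -0.002, 0.073]
contact_force: [0.1, 0.7, -0.6]
opening: -0.0
[ 0.47722305 -0.11575291  0.07484744] [ 3.14055861e+00 -2.34457654e-03  7.34404268e-02] [ 0.12714377  0.69998197 -0.60424634]
3.75
```

View pics/w1.png

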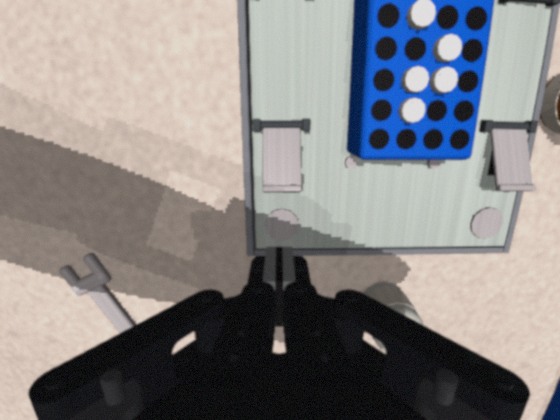

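The wrist view shows pad 2 at (283,220), just ahead of the fingertips at (280,250), and pad 4 at (487,223). I'll check the calibration against these.

```bash
cat >> h.py <<'E'
from scipy.spatial.transform import Rotation as Ro
def wr_pix(P,s):
    m=camera_model('wrist');K=np.array(m['mtx']);T=np.array(m['T_tool_cam'])
    W=np.eye(4);W[:3,:3]=Ro.from_euler('xyz',s['ee_rot']).as_matrix();W[:3,3]=s['eef_pos']
    c=(np.linalg.inv(W@T)@np.r_[P,1])[:3];q=c[:2]/c[2];q=q*(1+m['k1']*(q@q))
    return K[0,0]*q[0]+K[0,2],K[1,1]*q[1]+K[1,2]
E
python3 - <<'E'
from h import *
s=observe()
for P in [(.477,-.1135,.042),(.6246,-.1024,.042),(.4747,-.0826,.063),(.6223,-.0715,.063)]: print(P,np.round(wr_pix(np.array(P),s),1))
print(np.round(wr_pix(s['eef_pos']-[0,0,.014],s),1))
E
```

```text
(0.477, -0.1135, 0.042) [277.4 223.9]
(0.6246, -0.1024, 0.042) [483.8 223.1]
(0.4747, -0.0826, 0.063) [277.2 187.7]
(0.6223, -0.0715, 0.063) [515.1 187.9]
[277.1 237.1]
```

```bash
python3 -m pendant '1 0.002 -0.002 0.006 0 0 0; 1 0 0 0.005 0 0 0; 1 0 0 0.004 0 0 0; 1 0 0 0.002 0 0 0; 1 0 0 0.001 0 0 0; 1 0 0 0.0005 0 0 0; 1 0 0 0.0005 0 0 0; 1 0 0 0.0005 0 0 0; 1 0 0 0 0 0 0; 1 0 0 0 0 0 0'
```

```text
time: 4.8
eef_pos: [0.4782, -0.1132, 0.054]
ee_rot: [3.142, -0.0, 0.074]
contact_force: [-0.6, 0.4, -0.1]
opening: 0.0004
```

```bash
python3 -m pendant '1 0 0 0.0003 0 0 0; 1 0 0 0.0003 0 0 0; 1 0 0 0.0003 0 0 0; 1 0 0 0.0003 0 0 0; 1 0 0 0.0003 0 0 0; 1 0 0 0 0 0 0; 1 0 0 0 0 0 0; 1 0 0 0 0 0 0; 1 0 0 0 0 0 0; 1 0 0 0 0 0 0'
```

```text
time: 5.8
eef_pos: [0.4781, -0.1132, 0.0524]
ee_rot: [3.142, 0.0, 0.074]
contact_force: [0.1, 0.4, -0.9]
opening: -0.0001
```

```bash
python3 -m pendant '1 0 0 0.0004 0 0 0; 1 0 0 0.0004 0 0 0; 1 0 0 0.0004 0 0 0; 1 0 0 0.0004 0 0 0; 1 0 0 0.0004 0 0 0; 1 0 0 0 0 0 0; 1 0 0 0 0 0 0; 1 0 0 0 0 0 0; 1 0 0 0 0 0 0; 1 0 0 0 0 0 0'
python3 - <<'E'
from h import *
s=observe();print(s['eef_pos'],s['contact_force'],s['moment'])
im,d=capture('wrist');save('w2',im)
im,d=capture('scene');save('s2',cv2.resize(im[160:285,180:350],None,fx=4.5,fy=4.5,interpolation=cv2.INTER_CUBIC))
E
```

```text
time: 6.8
eef_pos: [0.4781, -0.1132, 0.0504]
ee_rot: [3.142, 0.0, 0.074]
contact_force: [0.2, -0.2, -0.7]
opening: -0.0001
[ 0.47812749 -0.11322349  0.050444  ] [ 0.15815634 -0.16902855 -0.65141491] [-0.01096855 -0.01968127 -0.00125597]
```

View pics/w2.png

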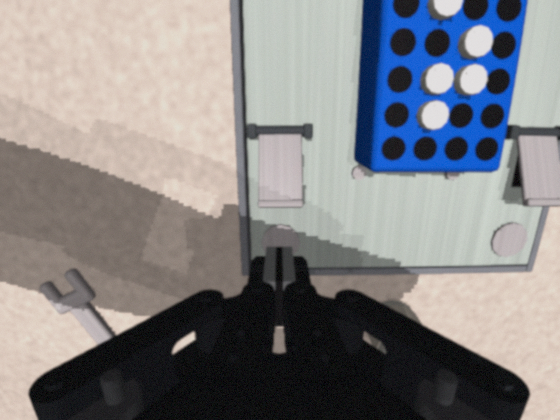

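View pics/s2.png

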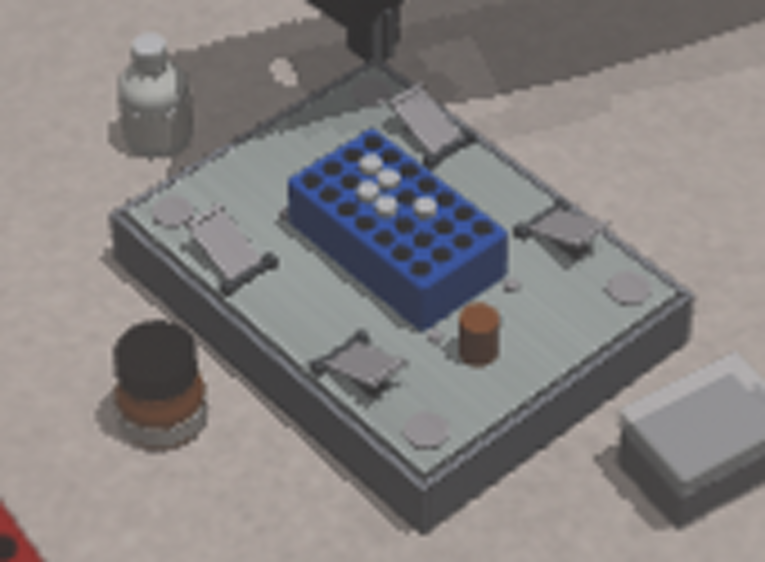

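Run:
```python
from h import *
s=observe()
t=np.array([.54283,-.00224]);th=np.radians(4.32);R=np.array([[np.cos(th),-np.sin(th)],[np.sin(th),np.cos(th)]])
def P(x,y,z): return np.r_[R@[x,y]+t,z]
for n,p in [('pad2',(-.074,-.106,.042)),('pad4',(.074,-.106,.042)),('rackcorner top nearright(-32,-56)',(-.032,-.056,.076)),('rack top far right',(.032,-.056,.076)),('tray corner',(-.1,-.132,.038)),('tray corner4',(.1,-.132,.038))]:
    print(n,np.round(wr_pix(P(*p),s),1))
print('tip',np.round(wr_pix(s['eef_pos']-[0,0,.014],s),1))
im,d=capture('wrist')
for v in range(215,300,8): print(v,[round(float(x),3) for x in d[v,262:300:4]])
print('pad4 z depth',d[240,508], d[220,420])
T=camera_model('wrist')['T_tool_cam']; 
m=camera_model('wrist');K=m['mtx']
def w(u,v):
    q=np.array([(u-K[0,2])/K[0,0],(v-K[1,2])/K[1,1],1])*d[v,u]
    c=T[:3,:3]@q+T[:3,3]; return (Ro.from_euler('xyz',s['ee_rot']).as_matrix()@c+s['eef_pos']).round(4)
for uv in [(508,240),(420,220),(280,232),(280,250),(280,262),(350,240),(300,230),(262,230),(150,50)]: print(uv,w(*uv))
```

```text
pad2 [275.4 241. ]
pad4 [505.6 239.7]
rackcorner top nearright(-32,-56) [363.8 171.5]
rack top far right [495.7 172.1]
tray corner [236.5 274.6]
tray corner4 [528.3 271.8]
tip [277.2 237.2]
215 [0.183, 0.182, 0.183, 0.0, 0.183, 0.182, 0.182, 0.182, 0.182, 0.182]
223 [0.183, 0.184, 0.184, 0.183, 0.183, 0.186, 0.185, 0.183, 0.185, 0.184]
231 [0.185, 0.183, 0.184, 0.182, 0.183, 0.184, 0.184, 0.183, 0.184, 0.186]
239 [0.185, 0.185, 0.184, 0.184, 0.186, 0.185, 0.185, 0.186, 0.185, 0.187]
247 [0.189, 0.151, 0.151, 0.15, 0.15, 0.15, 0.151, 0.15, 0.187, 0.188]
255 [0.191, 0.141, 0.142, 0.142, 0.141, 0.141, 0.142, 0.141, 0.189, 0.189]
263 [0.142, 0.133, 0.134, 0.133, 0.134, 0.133, 0.134, 0.134, 0.142, 0.141]
271 [0.135, 0.128, 0.126, 0.127, 0.127, 0.126, 0.127, 0.127, 0.134, 0.135]
279 [0.128, 0.121, 0.12, 0.121, 0.121, 0.121, 0.122, 0.121, 0.121, 0.129]
287 [0.11, 0.115, 0.113, 0.12, 0.119, 0.119, 0.113, 0.113, 0.11, 0.11]
295 [0.109, 0.108, 0.108, 0.116, 0.121, 0.121, 0.109, 0.108, 0.108, 0.108]
pad4 z depth 0.18649644 0.18170322
(508, 240) [ 0.6226 -0.1026  0.0406]
(420, 220) [ 0.5643 -0.0932  0.0415]
(280, 232) [ 0.4795 -0.1075  0.0414]
(280, 250) [ 0.479  -0.1019  0.0791]
(280, 262) [ 0.4789 -0.1022  0.0911]
(350, 240) [ 0.5242 -0.1106  0.039 ]
(300, 230) [ 0.4919 -0.106   0.0396]
(262, 230) [ 0.4683 -0.1072  0.0409]
(150, 50) [ 0.3875 -0.0044 -0.0005]
```

Run:
```python
from h import *
s=observe()
im=cv2.cvtColor(cv2.imread('pics/w2.png'),cv2.COLOR_BGR2RGB)
c=im[195:315,220:340].astype(float); c=np.clip(255*(c/255)**.5,0,255).astype(np.uint8)
save('w2z',cv2.resize(c,None,fx=5,fy=5,interpolation=cv2.INTER_NEAREST))
Rm=Ro.from_euler('xyz',s['ee_rot']).as_matrix()
for z in (.014,.005,0,-.01,-.02,-.03,-.04): print(z,np.round(wr_pix(s['eef_pos']+Rm@[0,-.011,z],s),1),np.round(wr_pix(s['eef_pos']+Rm@[0,0,z],s),1))
```

```text
0.014 [277.2 221. ] [277.2 237.2]
0.005 [277.1 226.1] [277.1 242.9]
0 [277.  229.1] [277.  246.3]
-0.01 [276.9 235.7] [276.9 253.7]
-0.02 [276.7 243.1] [276.8 262.1]
-0.03 [276.6 251.5] [276.6 271.4]
-0.04 [276.4 261. ] [276.5 282.1]
```

View pics/w2z.png

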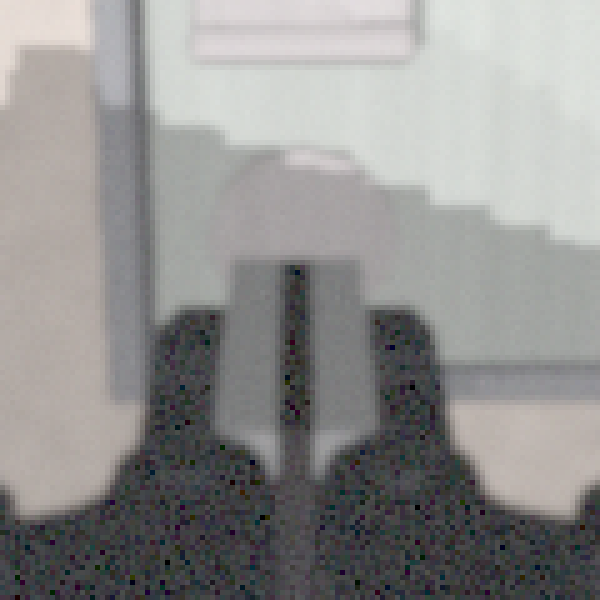

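Run:
```python
from h import *
s=observe();print(s['time'],s['opening'])
im,d=capture('scene')
e=s['eef_pos']
for z in (.0364,.05,.065,.075,.085): print(z,np.round(w2pix('scene',[e[0],e[1],z]),1), np.round(w2pix('top',[e[0],e[1],z]),1))
print('pad2',w2pix('scene',[.477,-.1135,.042]))
c=im[130:220,220:310].astype(float);c=np.clip(255*(c/255)**.5,0,255).astype(np.uint8)
save('s3',cv2.resize(c,None,fx=6.5,fy=6.5,interpolation=cv2.INTER_NEAREST))
```

```text
6.95 0.00018982900307896273
0.0364 [261.8 181.6] [319.  223.3]
0.05 [261.8 177.8] [319.6 222.7]
0.065 [261.7 173.6] [320.2 222.1]
0.075 [261.6 170.7] [320.6 221.7]
0.085 [261.6 167.8] [321.1 221.3]
pad2 (np.float64(262.0845037570692), np.float64(179.8207339444624))
```

View pics/s3.png

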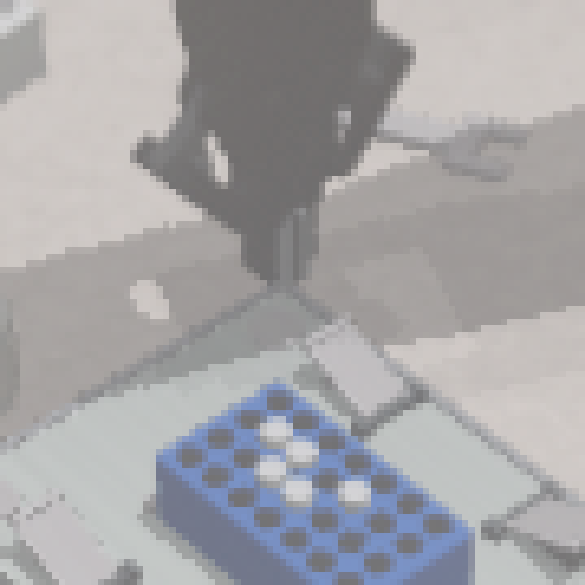

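```bash
python3 -m pendant '1 0 0 0.002 0 0 0; 1 0 0 0.002 0 0 0; 1 0 0 0.002 0 0 0; 1 0 0 0.002 0 0 0; 1 0 0 0.002 0 0 0; 1 0 0 0 0 0 0; 1 0 0 0 0 0 0; 1 0 0 0 0 0 0; 1 0 0 0 0 0 0; 1 0 0 0 0 0 0'
python3 - <<'E'
from h import *
s=observe();print(s['eef_pos'],s['contact_force'],s['moment'])
im,d=capture('wrist')
for v in range(231,275,4): print(v,[round(float(x),3) for x in d[v,268:292:4]])
c=im[195:315,220:340].astype(float); c=np.clip(255*(c/255)**.5,0,255).astype(np.uint8)
save('w3z',cv2.resize(c,None,fx=5,fy=5,interpolation=cv2.INTER_NEAREST))
E
```

```text
time: 8.0
eef_pos: [0.4782, -0.1132, 0.0405]
ee_rot: [3.141, -0.0, 0.074]
contact_force: [-0.4, 0.1, -0.7]
opening: -0.0
[ 0.47820679 -0.11323928  0.04054611] [-0.35358967  0.10195883 -0.65153904] [ 0.00510396 -0.00860869 -0.04176387]
231 [0.175, 0.175, 0.175, 0.172, 0.174, 0.177]
235 [0.174, 0.173, 0.173, 0.174, 0.174, 0.174]
239 [0.175, 0.175, 0.175, 0.174, 0.174, 0.174]
243 [0.176, 0.175, 0.175, 0.175, 0.176, 0.175]
247 [0.15, 0.149, 0.151, 0.15, 0.151, 0.151]
251 [0.146, 0.145, 0.145, 0.146, 0.146, 0.146]
255 [0.143, 0.142, 0.141, 0.142, 0.142, 0.142]
259 [0.138, 0.138, 0.137, 0.137, 0.137, 0.137]
263 [0.134, 0.134, 0.134, 0.133, 0.134, 0.134]
267 [0.131, 0.131, 0.13, 0.13, 0.131, 0.131]
271 [0.127, 0.127, 0.125, 0.126, 0.127, 0.127]
```

View pics/w3z.png

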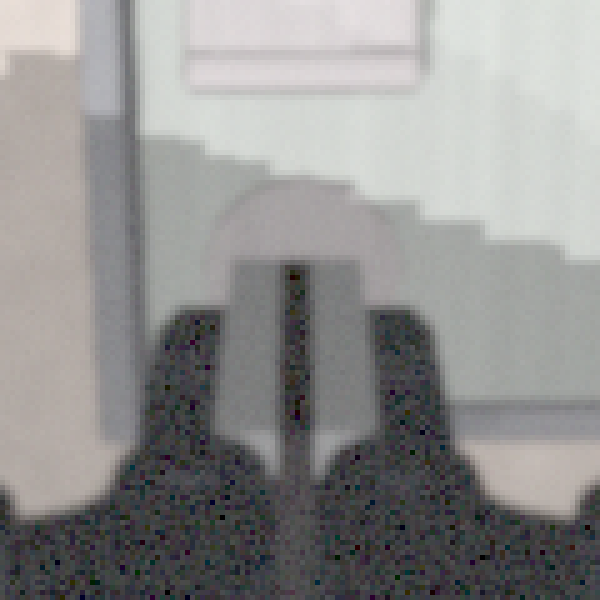

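The depth image puts the fingertips about 25 mm above the pad, which is shorter than the sheet states. The force still reads zero, so I'll carry on down step by step.

```bash
python3 -m pendant '1 0 0 0.002 0 0 0; 1 0 0 0.002 0 0 0; 1 0 0 0.002 0 0 0; 1 0 0 0.002 0 0 0; 1 0 0 0.002 0 0 0; 1 0 0 0.002 0 0 0; 1 0 0 0.001 0 0 0; 1 0 0 0.001 0 0 0; 1 0 0 0 0 0 0; 1 0 0 0 0 0 0'
python3 - <<'E'
from h import *
s=observe();print(s['eef_pos'],s['contact_force'],s['moment'])
im,d=capture('wrist')
for v in range(235,255,4): print(v,[round(float(x),3) for x in d[v,268:292:4]])
save('w4',im)
im,d=capture('scene')
c=im[130:220,220:310].astype(float);c=np.clip(255*(c/255)**.5,0,255).astype(np.uint8)
save('s4',cv2.resize(c,None,fx=6.5,fy=6.5,interpolation=cv2.INTER_NEAREST))
E
```

```text
time: 9.05
eef_pos: [0.4782, -0.1132, 0.0265]
ee_rot: [3.142, -0.0, 0.074]
contact_force: [-0.9, 1.0, -0.1]
opening: 0.0001
[ 0.47817208 -0.11324294  0.02647975] [-0.88955876  1.04322618 -0.09089331] [ 0.00726642 -0.02616256  0.01944226]
235 [0.16, 0.161, 0.161, 0.161, 0.161, 0.16]
239 [0.161, 0.16, 0.162, 0.162, 0.161, 0.16]
243 [0.16, 0.16, 0.16, 0.159, 0.16, 0.161]
247 [0.151, 0.151, 0.15, 0.151, 0.15, 0.15]
251 [0.147, 0.146, 0.145, 0.147, 0.145, 0.147]
```

View pics/w4.png

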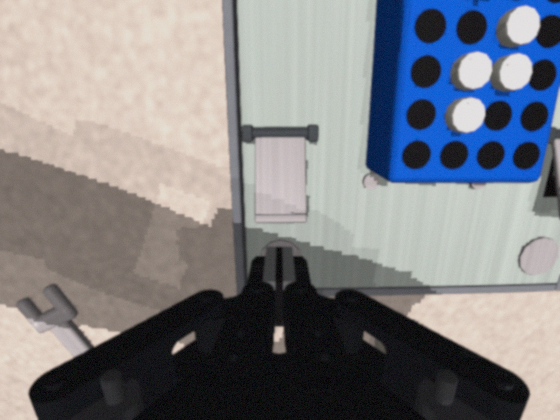

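View pics/s4.png

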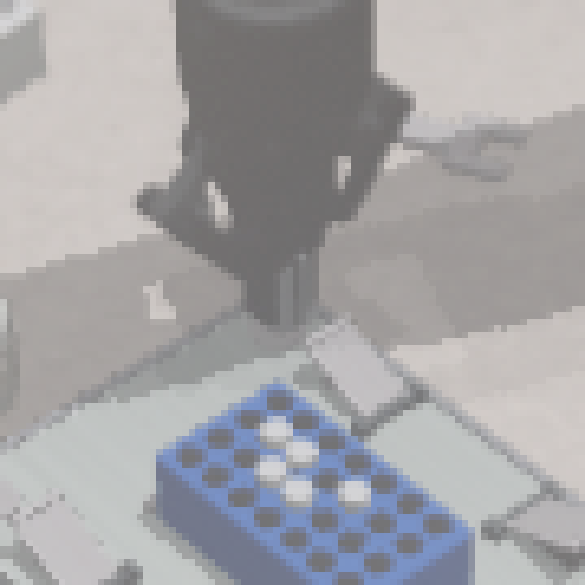

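```bash
python3 -m pendant '1 0 0 0.002 0 0 0; 1 0 0 0.002 0 0 0; 1 0 0 0.001 0 0 0; 1 0 0 0.001 0 0 0; 1 0 0 0.0005 0 0 0; 1 0 0 0.0005 0 0 0; 1 0 0 0.0005 0 0 0; 1 0 0 0.0005 0 0 0; 1 0 0 0 0 0 0; 1 0 0 0 0 0 0'
```

```text
time: 10.15
eef_pos: [0.478, -0.1135, 0.0189]
ee_rot: [3.141, 0.001, 0.074]
contact_force: [-2.8, -0.5, 6.0]
opening: 0.0002
```

```bash
python3 -m pendant '1 0 0 0.0003 0 0 0; 1 0 0 0.0003 0 0 0; 1 0 0 0.0003 0 0 0; 1 0 0 0.0003 0 0 0; 1 0 0 0.0003 0 0 0; 1 0 0 0 0 0 0; 1 0 0 0 0 0 0; 1 0 0 0 0 0 0; 1 0 0 0 0 0 0; 1 0 0 0 0 0 0'
```

```text
time: 11.15
eef_pos: [0.478, -0.1136, 0.0175]
ee_rot: [3.141, 0.001, 0.074]
contact_force: [-3.0, -0.9, 6.9]
opening: 0.0002
```

```bash
python3 -m pendant '1 0 0 0.0005 0 0 0; 1 0 0 0.0005 0 0 0; 1 0 0 0.0005 0 0 0; 1 0 0 0.0005 0 0 0; 1 0 0 0 0 0 0; 1 0 0 0 0 0 0; 1 0 0 0 0 0 0; 1 0 0 0 0 0 0; 1 0 0 0 0 0 0; 1 0 0 0 0 0 0'
python3 - <<'E'
from h import *
s=observe();print(s['eef_pos'],s['contact_force'],s['moment'])
im,d=capture('scene');save('s5',cv2.resize(im[160:285,180:350],None,fx=4.5,fy=4.5,interpolation=cv2.INTER_CUBIC))
im,d=capture('wrist');save('w5',im)
E
```

```text
time: 12.15
eef_pos: [0.478, -0.1137, 0.0155]
ee_rot: [3.141, 0.001, 0.074]
contact_force: [-3.9, -0.6, 6.8]
opening: -0.0003
[ 0.47795947 -0.11365317  0.0155471 ] [-3.86826436 -0.64631605  6.78912816] [-0.15249122  0.71123105 -0.01505876]
```

View pics/s5.png

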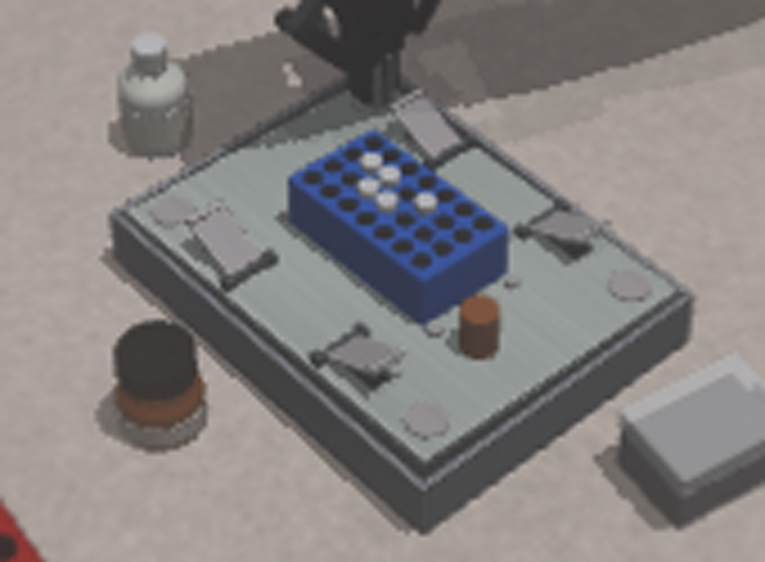

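View pics/w5.png

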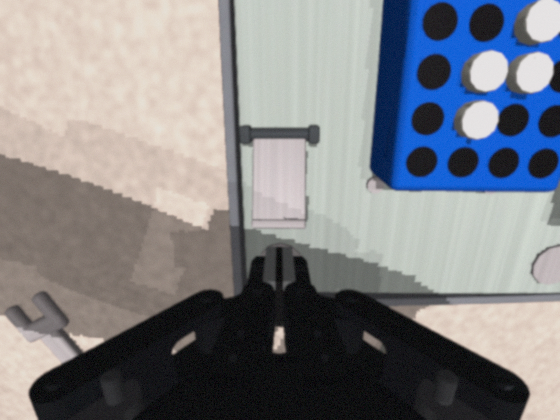

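Corner 2 gives way: the force stayed at about 6.8 N while the pad sank more than 3 mm, and the far-left corner visibly rose. I'll release it and check the gripper linkage's clearance to the rack before moving to shim_2.

```bash
python3 -m pendant '1 0 0 -0.001 0 0 0; 1 0 0 -0.002 0 0 0; 1 0 0 -0.003 0 0 0; 1 0 0 -0.005 0 0 0; 1 0 0 -0.01 0 0 0; 1 0 0 -0.01 0 0 0; 1 0 0 -0.01 0 0 0; 1 0 0 -0.008 0 0 0; 1 0 0 0 0 0 0; 1 0 0 0 0 0 0'
python3 - <<'E'
from h import *
s=observe();print(s['eef_pos'],s['ee_rot'],s['contact_force'])
im,d=capture('wrist');save('w6',im)
m=camera_model('wrist');K=m['mtx'];T=m['T_tool_cam']
v,u=np.mgrid[0:420,0:560]
q=np.stack([(u-K[0,2])/K[0,0],(v-K[1,2])/K[1,1],np.ones_like(u)],-1)*d[...,None]
t=q@T[:3,:3].T+T[:3,3]
g=(d>0)&(v>235)&(t[...,2]<-.0)&(d<.155)
for z0 in np.arange(-.1,0,.01):
    k=g&(t[...,2]>=z0)&(t[...,2]<z0+.01)
    if k.sum(): p=t[k];print(round(z0,2),k.sum(),'x',np.percentile(p[:,0],[1,99]).round(3),'y',np.percentile(p[:,1],[1,99]).round(3))
E
```

```text
time: 13.25
eef_pos: [0.4782, -0.1132, 0.0642]
ee_rot: [3.141, -0.0, 0.074]
contact_force: [0.1, 0.1, 0.0]
opening: -0.0
[ 0.47821392 -0.11322821  0.06418306] [ 3.14137925e+00 -4.97467947e-04  7.38343464e-02] [0.14424716 0.11835783 0.04984286]
-0.1 9823 x [-0.05   0.052] y [-0.018  0.006]
-0.09 5004 x [-0.044  0.046] y [-0.018  0.007]
-0.08 5713 x [-0.036  0.038] y [-0.014  0.007]
-0.07 2017 x [-0.029  0.032] y [-0.014  0.008]
-0.06 808 x [-0.011  0.013] y [-0.012  0.01 ]
-0.05 665 x [-0.012  0.014] y [-0.012 -0.006]
-0.04 545 x [-0.012  0.014] y [-0.012 -0.006]
-0.03 195 x [-0.012  0.013] y [-0.012 -0.007]
```

View pics/w6.png

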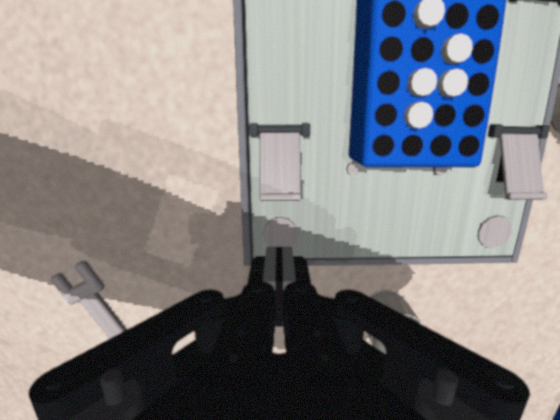

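The view shows the plate back level, leaf 2's lip at (280,197) in line with the fingers at u≈279, and the linkage well clear of the rack. Moving over the lip.

```bash
python3 -m pendant '1 0 -0.007 0 0 0 0; 1 0 -0.007 0 0 0 0; 1 0 -0.007 0 0 0 0; 1 0 -0.007 0 0 0 0; 1 0 0 0.005 0 0 0; 1 0 0 0.005 0 0 0; 1 0 0 0.003 0 0 0; 1 0 0 0.002 0 0 0; 1 0 0 0 0 0 0; 1 0 0 0 0 0 0'
python3 - <<'E'
from h import *
s=observe();print(s['eef_pos'],s['contact_force'])
im,d=capture('wrist');save('w7',im)
for v in range(227,255,4): print(v,[round(float(x),3) for x in d[v,268:292:4]])
im,d=capture('scene');save('s7',cv2.resize(im[150:225,210:310],None,fx=7,fy=7,interpolation=cv2.INTER_CUBIC))
E
```

```text
time: 14.3
eef_pos: [0.4761, -0.0855, 0.0489]
ee_rot: [-3.142, 0.0, 0.073]
contact_force: [1.0, -0.1, -1.0]
opening: 0.0004
[ 0.47607056 -0.08546181  0.04887673] [ 0.96234585 -0.09285162 -1.02745936]
227 [0.169, 0.166, 0.167, 0.168, 0.167, 0.167]
231 [0.167, 0.168, 0.168, 0.167, 0.166, 0.167]
235 [0.167, 0.167, 0.166, 0.166, 0.167, 0.167]
239 [0.167, 0.168, 0.167, 0.166, 0.166, 0.167]
243 [0.167, 0.167, 0.166, 0.168, 0.166, 0.166]
247 [0.15, 0.151, 0.15, 0.15, 0.151, 0.15]
251 [0.146, 0.145, 0.145, 0.146, 0.145, 0.145]
```

View pics/w7.png

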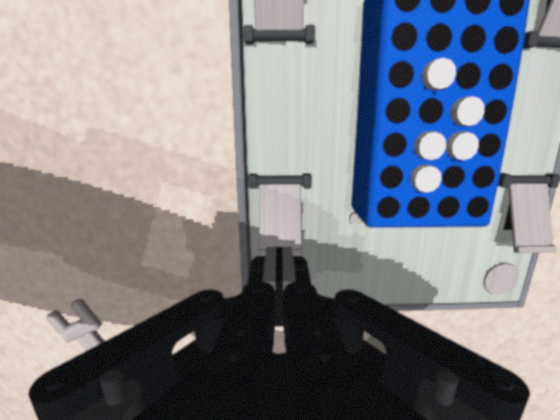

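View pics/s7.png

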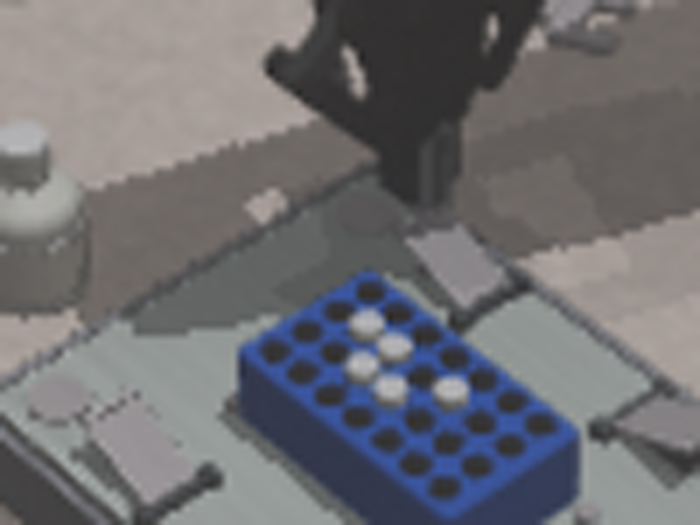

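```bash
python3 -m pendant '1 0 0 0.002 0 0 0; 1 0 0 0.002 0 0 0; 1 0 0 0.002 0 0 0; 1 0 0 0.0015 0 0 0; 1 0 0 0.0015 0 0 0; 1 0 0 0.001 0 0 0; 1 0 0 0.001 0 0 0; 1 0 0 0.001 0 0 0; 1 0 0 0 0 0 0; 1 0 0 0 0 0 0'
```

```text
time: 15.4
eef_pos: [0.4765, -0.0853, 0.0371]
ee_rot: [3.141, -0.001, 0.074]
contact_force: [0.9, -1.1, 2.5]
opening: 0.0002
```

```bash
python3 -m pendant '1 0 0 0.001 0 0 0; 1 0 0 0.001 0 0 0; 1 0 0 0.001 0 0 0; 1 0 0 0.001 0 0 0; 1 0 0 0.001 0 0 0; 1 0 0 0.001 0 0 0; 1 0 0 0 0 0 0; 1 0 0 0 0 0 0; 1 0 0 0 0 0 0; 1 0 0 0 0 0 0'
```

```text
time: 16.4
eef_pos: [0.4757, -0.0851, 0.0306]
ee_rot: [-3.141, 0.001, 0.074]
contact_force: [0.1, -0.9, 1.4]
opening: 0.0
```

```bash
python3 -m pendant '1 0 0 0.001 0 0 0; 1 0 0 0.001 0 0 0; 1 0 0 0.001 0 0 0; 1 0 0 0.0005 0 0 0; 1 0 0 0 0 0 0; 1 0 0 0 0 0 0; 1 0 0 0 0 0 0; 1 0 0 0 0 0 0; 1 0 0 0 0 0 0; 1 0 0 0 0 0 0'
python3 - <<'E'
from h import *
s=observe();print(s['eef_pos'],s['contact_force'])
im,d=capture('wrist');save('w8',im)
im,d=capture('scene');save('s8',cv2.resize(im[150:285,185:350],None,fx=4.5,fy=4.4,interpolation=cv2.INTER_CUBIC))
E
```

```text
time: 17.4
eef_pos: [0.4759, -0.0852, 0.0273]
ee_rot: [-3.141, 0.0, 0.074]
contact_force: [-0.6, -0.8, 1.9]
opening: 0.0005
[ 0.47592939 -0.08516594  0.02730326] [-0.57277857 -0.82160244  1.89146564]
```

View pics/w8.png

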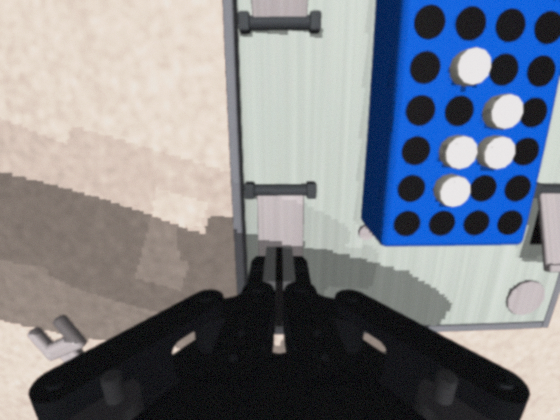

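View pics/s8.png

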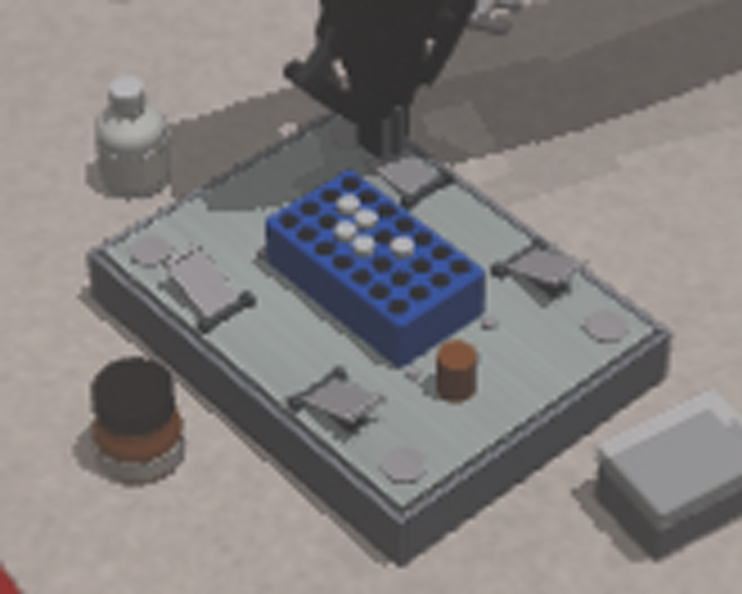

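Leaf 2 is folding down and the plate stays level (leaf at about (410,178) in the zoom). I'll keep going until it bottoms.

```bash
python3 -m pendant '1 0 0 0.0005 0 0 0; 1 0 0 0.0005 0 0 0; 1 0 0 0.0005 0 0 0; 1 0 0 0.0005 0 0 0; 1 0 0 0 0 0 0; 1 0 0 0 0 0 0; 1 0 0 0 0 0 0; 1 0 0 0 0 0 0; 1 0 0 0 0 0 0; 1 0 0 0 0 0 0'
```

```text
time: 18.5
eef_pos: [0.4761, -0.0853, 0.026]
ee_rot: [-3.142, 0.0, 0.074]
contact_force: [-3.1, -0.4, 7.2]
opening: -0.0
```

```bash
python3 -m pendant '1 0 0 0.0005 0 0 0; 1 0 0 0.0005 0 0 0; 1 0 0 0 0 0 0; 1 0 0 0 0 0 0; 1 0 0 0 0 0 0; 1 0 0 0 0 0 0; 1 0 0 0 0 0 0; 1 0 0 0 0 0 0; 1 0 0 0 0 0 0; 1 0 0 0 0 0 0'
```

```text
time: 19.5
eef_pos: [0.4762, -0.0854, 0.0257]
ee_rot: [-3.142, 0.001, 0.074]
contact_force: [-5.0, 0.2, 12.0]
opening: -0.0001
```

```bash
python3 -m pendant '1 0 0 0.0005 0 0 0; 1 0 0 0.0005 0 0 0; 1 0 0 0 0 0 0; 1 0 0 0 0 0 0; 1 0 0 0 0 0 0; 1 0 0 0 0 0 0; 1 0 0 0 0 0 0; 1 0 0 0 0 0 0; 1 0 0 0 0 0 0; 1 0 0 0 0 0 0'
```

```text
time: 20.5
eef_pos: [0.4763, -0.0854, 0.0254]
ee_rot: [3.142, 0.001, 0.074]
contact_force: [-7.1, 0.5, 15.4]
opening: -0.0001
```

```bash
python3 -m pendant '1 0 0 -0.001 0 0 0; 1 0 0 -0.002 0 0 0; 1 0 0 -0.005 0 0 0; 1 0 0 -0.01 0 0 0; 1 0 0 -0.01 0 0 0; 1 0 0 -0.01 0 0 0; 1 0 0.007 0 0 0 0; 1 0 0.007 0 0 0 0; 1 0 0.007 0 0 0 0; 1 0 0.007 0 0 0 0'
python3 - <<'E'
from h import *
s=observe();print(s['eef_pos'],s['contact_force'])
im,d=capture('wrist');save('w9',im)
m=camera_model('wrist');K=m['mtx'];T=m['T_tool_cam']
v,u=np.mgrid[0:420,0:560]
q=np.stack([(u-K[0,2])/K[0,0],(v-K[1,2])/K[1,1],np.ones_like(u)],-1)*d[...,None]
Rm=Ro.from_euler('xyz',s['ee_rot']).as_matrix()
t=(q@T[:3,:3].T+T[:3,3])@Rm.T+s['eef_pos'];np.save('pics/t9.npy',t)
for vv in range(130,225,6): print(vv,np.median(t[vv-1:vv+2,272:288,2]).round(4))
im,d=capture('scene');save('s9',cv2.resize(im[150:285,185:350],None,fx=4.5,fy=4.4,interpolation=cv2.INTER_CUBIC))
E
```

```text
time: 21.5
eef_pos: [0.4777, -0.1139, 0.0609]
ee_rot: [-3.141, 0.001, 0.073]
contact_force: [0.2, -0.0, -0.1]
opening: -0.0
[ 0.47773269 -0.11389232  0.06086049] [ 0.19243997 -0.0267457  -0.10134564]
130 0.0458
136 0.0448
142 0.0446
148 0.0445
154 0.0445
160 0.0447
166 0.0444
172 0.0447
178 0.0445
184 0.0445
190 0.0444
196 0.0465
202 0.0401
208 0.0401
214 0.0401
220 0.0419
```

View pics/w9.png

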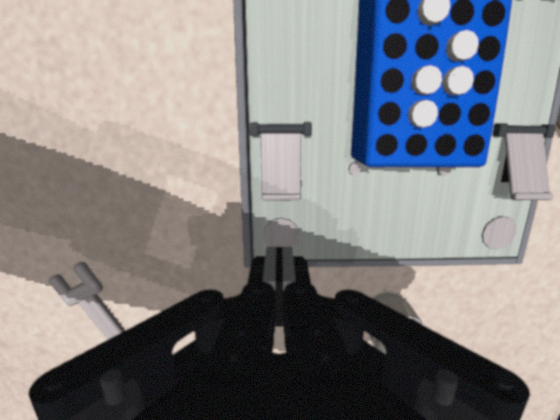

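View pics/s9.png

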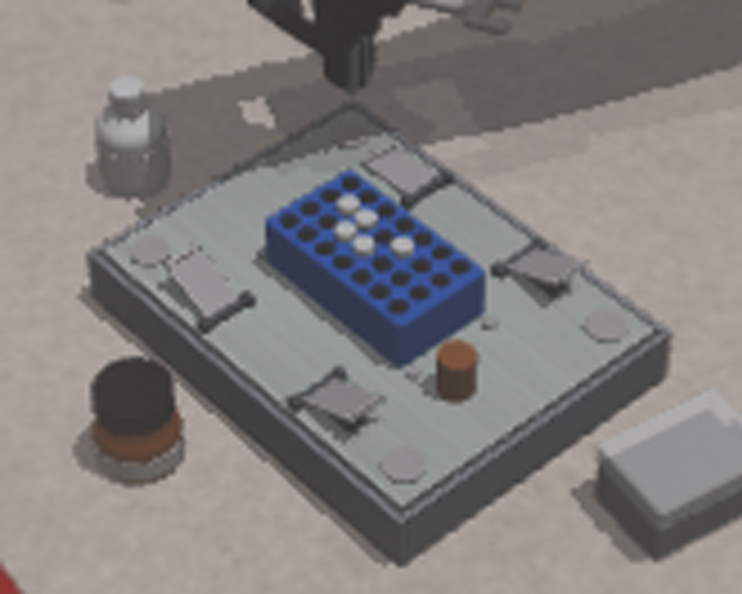

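Leaf 2 is flat: 44.5 mm along its whole length, with the lip at 46.5 mm. I'll press pad 2 again gently to confirm it holds firm.

```bash
python3 -m pendant '1 0 0 0.01 0 0 0; 1 0 0 0.01 0 0 0; 1 0 0 0.01 0 0 0; 1 0 0 0.005 0 0 0; 1 0 0 0.002 0 0 0; 1 0 0 0.001 0 0 0; 1 0 0 0.001 0 0 0; 1 0 0 0.0005 0 0 0; 1 0 0 0 0 0 0; 1 0 0 0 0 0 0'
```

```text
time: 22.6
eef_pos: [0.4783, -0.1133, 0.0222]
ee_rot: [3.141, -0.001, 0.074]
contact_force: [0.0, 0.2, 0.5]
opening: 0.0001
```

```bash
python3 -m pendant '1 0 0 0.0005 0 0 0; 1 0 0 0.0005 0 0 0; 1 0 0 0.0003 0 0 0; 1 0 0 0 0 0 0; 1 0 0 0 0 0 0; 1 0 0 0 0 0 0; 1 0 0 0 0 0 0; 1 0 0 0 0 0 0; 1 0 0 0 0 0 0; 1 0 0 0 0 0 0'
```

```text
time: 23.6
eef_pos: [0.4783, -0.1133, 0.0215]
ee_rot: [3.141, -0.0, 0.074]
contact_force: [-4.2, 1.1, 5.9]
opening: -0.0002
```

```bash
python3 -m pendant '1 0 0 0.0005 0 0 0; 1 0 0 0.0004 0 0 0; 1 0 0 0 0 0 0; 1 0 0 0 0 0 0; 1 0 0 0 0 0 0; 1 0 0 0 0 0 0; 1 0 0 0 0 0 0; 1 0 0 0 0 0 0; 1 0 0 0 0 0 0; 1 0 0 0 0 0 0'
```

```text
time: 24.6
eef_pos: [0.4784, -0.1134, 0.0212]
ee_rot: [3.141, 0.0, 0.074]
contact_force: [-5.3, 0.4, 11.1]
opening: 0.0003
```

```bash
python3 -m pendant '1 0 0 -0.001 0 0 0; 1 0 0 -0.002 0 0 0; 1 0 0 -0.005 0 0 0; 1 0 0 -0.01 0 0 0; 1 0 0 -0.03 0 0 0; 1 0 0 -0.03 0 0 0; 1 0 0 -0.03 0 0 0; 1 0 0 -0.02 0 0 0; 1 0 0 0 0 0 0; 1 0 0 0 0 0 0'
python3 - <<'E'
from h import *
s=observe();print(s['eef_pos'],s['contact_force'])
im,d=capture('wrist');save('w10',im)
m=camera_model('wrist');K=m['mtx'];T=m['T_tool_cam']
t=np.array([.54283,-.00224]);th=np.radians(4.32);R=np.array([[np.cos(th),-np.sin(th)],[np.sin(th),np.cos(th)]])
v,u=np.mgrid[0:420,0:560]
q=np.stack([(u-K[0,2])/K[0,0],(v-K[1,2])/K[1,1],np.ones_like(u)],-1)*d[...,None]
w=(q@T[:3,:3].T+T[:3,3])@Ro.from_euler('xyz',s['ee_rot']).as_matrix().T+s['eef_pos']
pl=(w[...,:2]-t)@R
for n,(x,y) in dict(p2=(-.074,-.106),p4=(.074,-.106),c1=(-.05,-.09),c2=(.05,-.09),c3=(-.05,.02),c4=(.05,.02),s2=(-.074,-.07),s4=(.074,-.07),s1=(-.074,.07),s3=(.074,.07)).items():
    k=(d>0)&(np.hypot(pl[...,0]-x,pl[...,1]-y)<.006)
    print(n,k.sum(),np.median(w[k][:,2]).round(4) if k.sum() else None)
im,d=capture('scene');save('s10',cv2.resize(im[150:285,185:350],None,fx=4.5,fy=4.4,interpolation=cv2.INTER_CUBIC))
E
```

```text
time: 25.6
eef_pos: [0.4781, -0.1132, 0.1478]
ee_rot: [3.141, -0.001, 0.074]
contact_force: [-0.2, 0.8, -0.5]
opening: -0.0001
[ 0.47812475 -0.11320719  0.1477998 ] [-0.20640373  0.79597389 -0.48787651]
p2 562 0.2058
p4 122 0.042
c1 2001 0.2531
c2 123 0.0399
c3 188 0.0405
c4 165 0.0409
s2 143 0.0445
s4 193 0.0577
s1 0 None
s3 0 None
```

View pics/w10.png

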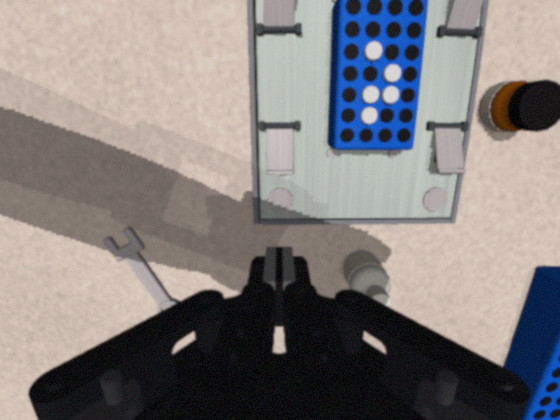

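View pics/s10.png

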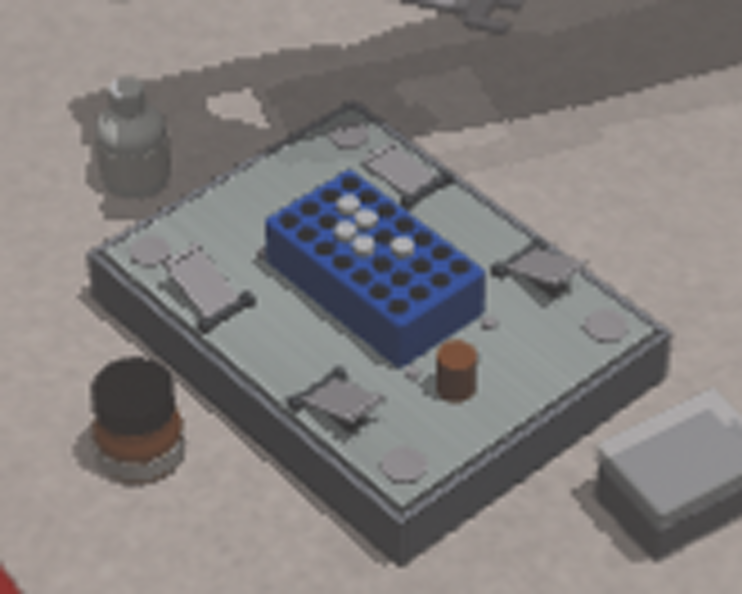

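Corner 2 now holds firm: 11 N on its pad moved it only 0.3 mm. The plate is level, the other three shims are standing and the vial hasn't moved. The robot is clear, so I'm handing in.

```bash
python3 -c "
from station import ticket
print(ticket.sign_off())"
```

```text
the job is handed in; nothing more can be done
None
```

The loose corner was corner_2 (near right). Its shim leaf is now pressed flat, and the plate sits firm and level. I handed the job in at about 26 s.

- **Finding the corner:** corner_2 was the first pad I pressed, and it gave way. It sank more than 3 mm at a steady 6.8 N or so, and the far-left corner lifted visibly while I pressed. It sprang back on release, so I didn't press the other three pads.
- **Pressing the shim:** I pushed shim_2 down until it stopped hard at 15 N. Depth readings afterwards gave 44.5 mm along the leaf and 46.5 mm at the lip, which is the flat position.
- **Firmness check:** pressing pad 2 again went from 6 N to 11 N with only 0.3 mm of movement.
- **Level check:** three points across the plate read 39.9 to 40.9 mm, and pad 4 read 42.0 mm.
- **Everything else:** the final pictures show the other three shims standing, and the plate, vial, bottle, jar and box where they were. I checked shims 1 and 3 by eye only, because no depth readings covered them.
- **Disagreement:** the closed fingertips did not match the stated 14 mm ahead of the TCP. They touched with the TCP at about 21 mm on a 42 mm pad, so they stand about 21 mm behind it. I went down by force and depth readings instead.

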